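# Pass the medicine tray over the hatch sill

### The arm

A 6-joint arm with a two-finger parallel gripper is mounted at the origin on the work surface. World frame = base frame: x ahead of the robot, y to its left, z up, the work surface at z = 0. Lengths are in mm, angles in rad, forces in N, time in s.
With the tool pointing down it reaches from about 400 to 925 mm from the base axis. Payload 12.5 kg.
Tool frame: the origin (TCP) lies midway between the tips of the shut fingers; the grasp point (between the pads) lies 19 mm behind it (env.grip_depth is the distance from the TCP to the grasp point, in mm); z points along the fingers, y is the line along which they close (so a half turn about z gives the same grasp; the last joint's range is limited). The gripper opens to 95 mm and grips with 3 to 60 N. Pads are 20 mm wide; open, the fingers measure 119 mm over their backs; the gripper's body (75 mm by 180 mm) begins 59 mm behind the grasp point.
Start: joints at [1.014, 0.491, 1.559, -0, 1.092, -0.106], TCP at [272.29, 562.588, 214.661] pointing down, gripper open.
Joint ranges: [-3.1, 3.1], [-0.84, 2.19], [0.05, 2.79], [-1.13, 4.28], [0.06, 2.93], [-2.69, 2.69]. Speed limits (rad/s): [2.22, 2.22, 2.79, 3.14, 3.14, 3.14].

### API

Orientations are given as [roll, pitch, yaw] about the fixed x, y, z axes, in that order (R = Rz(yaw) Ry(pitch) Rx(roll)).
In Python, from cell import monitor, viewer, order, env gives the robot as it stands.
- The arm moves only by the tool move_arm, never from a script. Its argument "moves" is one flat list of numbers, 4 for each row, row after row: the shift along the tool's x, y, z normalised to -1 to 1, where 1 is 0.15 m, then the turn about the tool's z normalised to -1 to 1, where 1 is pi/2 rad. A call has 1 to 10 rows; each row shifts and turns the commanded pose from where the row before left it, along the tool's axes as they then stand; what a row does not reach is not made up. A row lasts 1/8 s, in which the tool goes at most 62.5 mm and 10.7 degrees, less where a joint would pass 70% of its speed; a pose out of reach is approached as far as the arm can. A call with a number of a shift or a turn outside -1 to 1 is refused whole. A call with a gripper value outside its range is refused whole. "claw" is the finger opening in mm, from 0 to 95.1, set as the call begins (left out, the last holds). The fingers move at their own pace and stop on an object; the grip force is fixed at half the most. Time passes only in rows, so rows that do not move let the fingers close. It gives the time, the measured TCP pose, the force, the opening and the grip force at its end, in the units of the state.
- monitor.state(): the state, without advancing time (a new reading comes with each control period).
- viewer.read_camera(name): name is "scene" or "top" or "wrist"; returns the picture (480x640x3 uint8, red, green, blue); there is no depth.
- viewer.camera_info(name): a dict with "K" (3x3 intrinsics, pixels), "camera_from_world" (4x4, takes a point from world to camera coordinates). Camera axes: x right, y down, z forward; pixel columns grow to the right and rows downward; lengths in mm; the calibration is good to about 2 mm. The wrist camera is an equidistant fisheye: a pixel r from the principal point sees the ray r / f radians off the axis. A picture is of the moment at which its call begins: read the wrist's pose just before it. camera_info takes no time and is no camera call; for the wrist camera it gives the pose at the moment of the call.
- order.job_done(): hands the job in; it is judged then, once.
The state is a dict: "t": time; "joints": joint angles; "qvel": joint speeds; "tau": joint torques, N m; "eef_pos": TCP position; "tcp_rot": TCP orientation; "ft_force": force on the tool from outside, world axes, zero at the start; "moment": the same for the moment, N m; "opening": opening from 0.0 (shut) to 1.0 (fully open); "grip_force": force on a finger pad.
Only numpy, scipy, OpenCV 4.12 (cv2) and the standard library are available. Lean on these libraries where they do the work, as an engineer would, in place of code of your own. Each camera call takes 0.05 s, during which the arm holds its last target. There are 200 camera calls.

### The job

Pass the red tray of medicine jars into the hatch bay: raise just its leading edge, where the handle is, onto the steel sill while the trailing edge stays down on the counter, then push the tray on over the sill and under the sash until its trailing edge drops in behind the sill and the tray presses firmly but gently home against the rubber stop, which has to be felt for. Do not carry the tray or ram it, keep all four jars standing in it, and leave everything else on the counter alone.

Things in the scene. Friction and masses are not known exactly. Their poses are not given: they have to be found in the camera images.
- tray: Red plastic dispensing tray, 200 mm long, 130 mm wide, outer walls 30 mm high and 4 mm thick, floor 4 mm thick, about 0.35 kg plus about 0.24 kg of jars (both vary). Origin: centre of its underside. Its x axis points along its length to the nose (the end with the steel handle), z up.
- tray_handle (a point): Centre of the tray's steel handle bar, the place to grip: a round bar 12 mm thick lying across the tray (along the tray's y), 72 mm clear between its two posts, 75 mm ahead of the tray's centre (25 mm behind the nose end), 56 mm above the tray's underside. Pinched from above, front and back, it can pivot between the fingers when the nose is raised.
- tray_nose (a point): Underside of the tray at the middle of its leading (nose) end, 100 mm ahead of its centre. At height 0 when the tray lies on the counter.
- tray_tail (a point): Underside of the tray at the middle of its trailing end, 100 mm behind its centre; above it the plain end wall, 30 mm high, on which the tray can be pushed.
- bay: White pass-through hatch bay fixed on the counter. Origin: counter level, middle of the front face of its steel sill. x axis points into the bay (the way the tray goes), y left, z up. Sill 13 mm high, from x = 0 to 15 mm; behind it the bay floor is 8 mm high. White side guides 40 mm high, 144 mm apart (y = +-72 mm), flared from x = 0. The tray is in when it lies level with its tail beyond x = 15 mm.
- bay_sash (a point): Middle of the lower edge of the white glazed sash that crosses the bay: 125 mm into the bay, 115 mm above the counter; 14 mm thick, its frame 210 mm wide, top 190 mm above the counter. The tray, its handle and jars pass beneath, a gripper's body does not, so the last part of the way the tray has to be pushed from behind.
- stop: Grey stop block at the bay's far end; origin: lower middle of its front face, 275 mm into the bay, 8 mm up, axes as the bay's. A rubber pad on an adjusting screw stands 31 to 55 mm ahead of it: how far is not measured and must be felt. The pad yields 4 N per mm for 6 mm, then hard. Pressed home: 5 N or more on it for 0.3 s; over 25 N does harm. Sliding the tray takes about 1 to 5 N besides.
- jar0_center (a point): Medicine jar standing loose in the tray, clear with tablets and a white lid, 36 mm across, 50 mm tall; the point is its centre, 25 mm above its foot.
- jar1_center (a point): Medicine jar standing loose in the tray, clear with tablets and a white lid, 36 mm across, 50 mm tall; the point is its centre, 25 mm above its foot.
- jar2_center (a point): Medicine jar standing loose in the tray, clear with tablets and a white lid, 36 mm across, 50 mm tall; the point is its centre, 25 mm above its foot.
- jar3_center (a point): Medicine jar standing loose in the tray, clear with tablets and a white lid, 36 mm across, 50 mm tall; the point is its centre, 25 mm above its foot.
- spare0_center (a point): Bystander: a like medicine jar (36 mm across, 50 mm tall) on the counter; the point is its centre.
- spare1_center (a point): Bystander: a like medicine jar (36 mm across, 50 mm tall) on the counter; the point is its centre.
- empty_cup: Bystander: empty clear cup, 44 mm across, 50 mm tall; origin under its foot.
- glove_box: Bystander: white and red glove carton 80 x 180 x 70 mm; origin under its centre.
- sanitiser: Bystander: blue bottle 56 mm across, 150 mm tall; origin under its foot.
- counting_spatula: Bystander: flat white tablet-counting spatula, 155 mm long; origin near its middle, on the counter.
Things that resemble listed ones, but are neither listed nor needed, are in the scene too. Leave any green look-alike of the tray alone. Leave any purple look-alike of the part that bears jar2_center alone.

How it is judged:
By the outcome, as a careful person would: the job done as asked, in the order asked, and still so for the second after the job is handed in, with the robot touching nothing.
It also fails if it takes over 72 s, if anything falls off the work surface, if the arm or the gripper's body presses on something with over 40 N, if the wrist force passes 120 N, or if a joint passes its speed limit or range.

## Working session

There is one attempt and no reset: what is moved stays moved. The work goes in short steps, Python scripts to look and compute and a tool call to move; the robot and the scene stay as the last step left them, time stands still between calls to the robot, and variables do not carry over. Pictures are saved under pics/ and viewed, at most 10 in all, crops included, and the job is handed in when it is done.

Besides the shell and the picture viewer there is one more tool, called after "Request:" by a JSON object that holds its "op" and its "data", one argument or row to a line. move_arm: Moves the arm, as the interface text tells. Scaled input: -1 to 1 covers 0.15 m each way for a shift and pi/2 rad each way for a turn. Its arguments: {"type":"object","properties":{"moves":{"type":"array"},"claw":{"type":"number"}},"required":["moves"]}

```bash
mkdir -p pics; ls; python3 - <<'E'
from cell import monitor, viewer, order, env
import cv2
for n in ("scene","top"):
    cv2.imwrite(f"pics/{n}0.png",viewer.read_camera(n)[:,:,::-1])
    i=viewer.camera_info(n);print(n,i["K"],i["camera_from_world"])
s=monitor.state();print(s)
E
```

```text
pics
scene [[525.56476785   0.         314.5851199 ]
 [  0.         525.56476785 235.25602481]
 [  0.           0.           1.        ]] [[ 5.53939539e-01  8.32486315e-01 -1.08407621e-02 -2.70272785e+02]
 [ 6.18871920e-01 -4.20439867e-01 -6.63496695e-01 -2.52994714e+02]
 [-5.56909808e-01  3.60828010e-01 -7.48100670e-01  1.54076802e+03]
 [ 0.00000000e+00  0.00000000e+00  0.00000000e+00  1.00000000e+00]]
top [[497.89162624   0.         314.93868982]
 [  0.         497.89162624 242.45033851]
 [  0.           0.           1.        ]] [[-2.75957623e-02 -9.99563109e-01 -1.05860299e-02 -1.24016925e+01]
 [-9.94022914e-01  2.85587475e-02 -1.05370036e-01  5.17128021e+02]
 [ 1.05626324e-01  7.61498979e-03 -9.94376735e-01  1.37347181e+03]
 [ 0.00000000e+00  0.00000000e+00  0.00000000e+00  1.00000000e+00]]
{'t': 0.1, 'joints': array([ 1.01440056e+00,  4.91478592e-01,  1.55941679e+00, -1.66014045e-05,
        1.09170491e+00, -1.05649806e-01]), 'qvel': array([ 0.00019756, -0.00245062, -0.00189239,  0.00023221, -0.00042816,
        0.00071297]), 'tau': array([ 1.15897798e-03, -6.13625550e+01, -2.58606362e+01,  6.93520065e-02,
        4.69906814e-02, -1.08317197e-04]), 'eef_pos': array([272.16172914, 562.3738542 , 214.12330099]), 'tcp_rot': array([-3.14058908e+00, -9.16161023e-05,  2.69085430e+00]), 'ft_force': array([ 0.14133908, -0.45810285, -0.23904895]), 'moment': array([-0.01761166,  0.05109281,  0.03773843]), 'grip_force': 0.0, 'opening': 1.0002840234155301}
```

View pics/scene0.png

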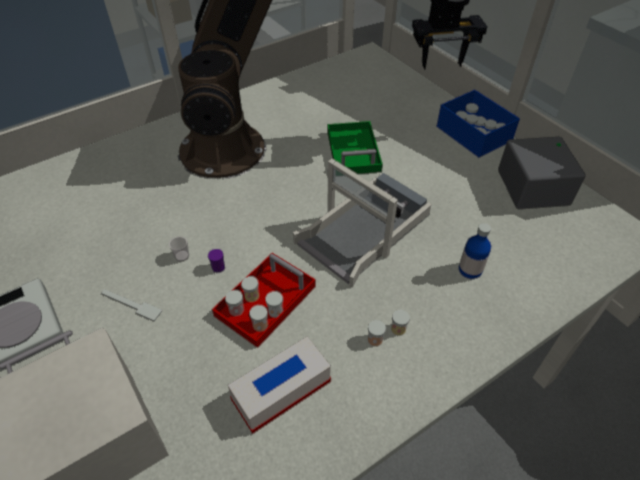

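View pics/top0.png

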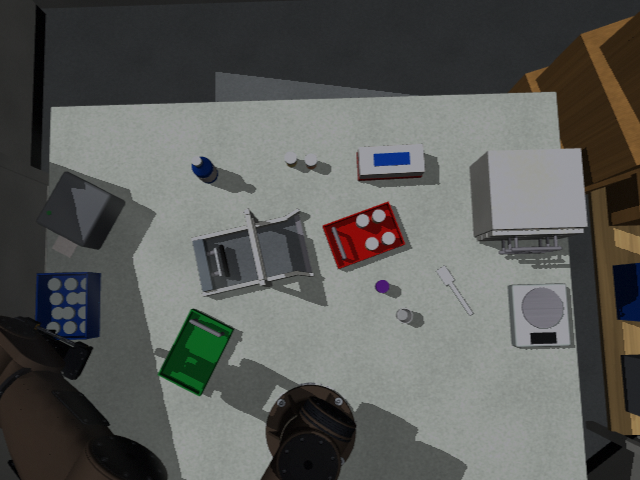

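The scene view shows the red tray at (265,298) with its handle at (288,268), and the bay at (365,225). In the top view the tray is at (363,236), handle (340,245), bay sill edge about (305,240), sash (257,248).
Possible mix-ups (top view): green tray (197,350), which I reject; red tray (363,236), which matches the description; purple jar (382,287), cup (404,315) and spare jars (292,160) and (311,163), all bystanders. I'll check the choice in one crop.

```bash
python3 - <<'E'
import cv2,numpy as np
a=cv2.imread("pics/top0.png")[195:305,185:415];a=cv2.resize(a,None,fx=3.4,fy=3.4,interpolation=cv2.INTER_CUBIC)
b=cv2.imread("pics/scene0.png")[150:350,205:440]
cv2.imwrite("pics/c1.png",a);cv2.imwrite("pics/c2.png",cv2.resize(b,None,fx=3,fy=3,interpolation=cv2.INTER_CUBIC))
E
```

```text
(no output)
```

View pics/c1.png

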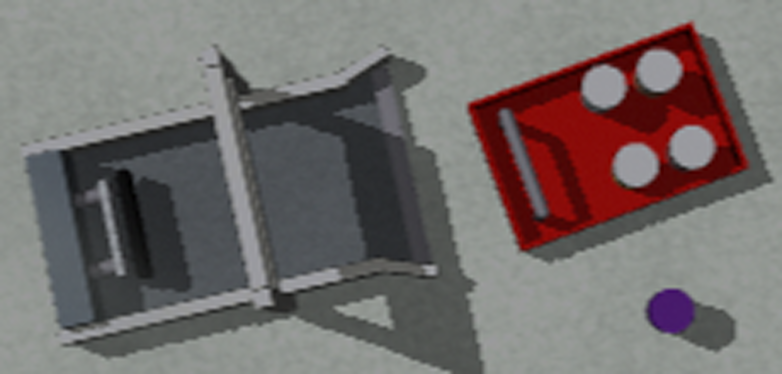

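View pics/c2.png

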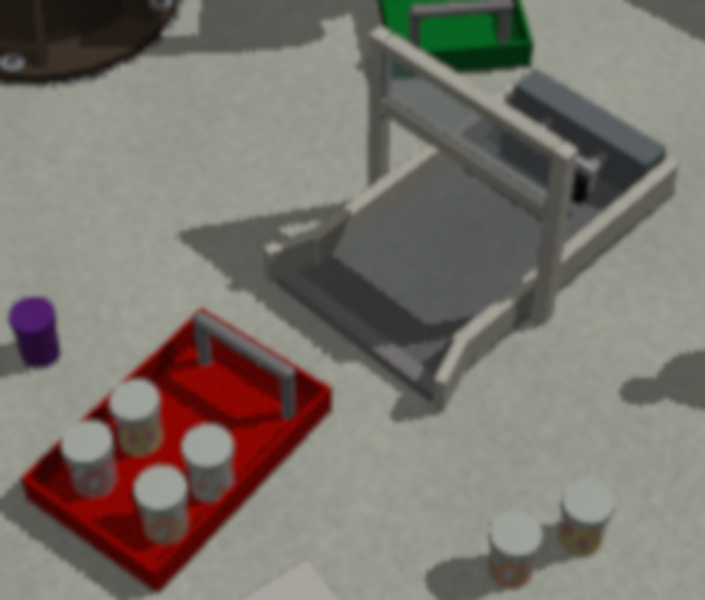

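Crop 1 (top ×3.4): the red tray's rim corners are at (469,104), (692,24), (747,168), (523,250), bar (506,112)–(542,214), and sash top ends (213,50), (262,300). Crop 2 (scene ×3) shows the same bar at (200,320)–(291,372) and the sash top at (378,32)–(572,155). This is the red tray with the handle toward the bay, so the choice holds.

```bash
cat > h.py <<'E'
import numpy as np
K={'scene':(525.565,314.585,235.256),'top':(497.892,314.939,242.450)}
T={'scene':np.array([[5.53939539e-01,8.32486315e-01,-1.08407621e-02,-2.70272785e+02],[6.18871920e-01,-4.20439867e-01,-6.63496695e-01,-2.52994714e+02],[-5.56909808e-01,3.60828010e-01,-7.48100670e-01,1.54076802e+03]]),
'top':np.array([[-2.75957623e-02,-9.99563109e-01,-1.05860299e-02,-1.24016925e+01],[-9.94022914e-01,2.85587475e-02,-1.05370036e-01,5.17128021e+02],[1.05626324e-01,7.61498979e-03,-9.94376735e-01,1.37347181e+03]])}
def ray(c,p):
    f,u,v=K[c];R=T[c][:,:3];d=R.T@np.array([(p[0]-u)/f,(p[1]-v)/f,1]);return -R.T@T[c][:,3],d
def atz(c,p,z):
    o,d=ray(c,p);return o+d*(z-o[2])/d[2]
def tri(p,q):
    o,d=ray('top',p);a,b=ray('scene',q);s=np.linalg.lstsq(np.c_[d,-b],a-o,rcond=None)[0]
    return (o+d*s[0]+a+b*s[1])/2
ct=lambda x,y:(185+(x+.5)/3.4-.5,195+(y+.5)/3.4-.5)
cs=lambda x,y:(205+(x+.5)/3-.5,150+(y+.5)/3-.5)
E
python3 - <<'E'
from h import *
np.set_printoptions(precision=1,suppress=True)
print("rim",*[atz('top',ct(*p),30) for p in [(469,104),(692,24),(747,168),(523,250)]])
print("rim s",*[atz('scene',cs(*p),30) for p in [(330,392),(157,573),(25,480),(200,312)]])
print("bar tri",tri(ct(506,112),cs(291,371)),tri(ct(541,214),cs(199,319)))
print("bar z62",atz('top',ct(506,112),62),atz('top',ct(541,214),62))
print("sash tri",tri(ct(213,50),cs(572,153)),tri(ct(262,300),cs(378,34)))
print("guide end",atz('top',ct(25,150),40),atz('top',ct(65,341),40))
print("flare",atz('top',ct(387,50),40),atz('top',ct(436,268),40))
print("sill s z0",atz('scene',cs(272,282),0),atz('scene',cs(435,403),0))
print("stopblock",atz('top',ct(67,152),50),atz('top',ct(98,318),40))
E
```

```text
rim [564.4 -49.9  30. ] [ 626.2 -237.2   30. ] [ 504.6 -277.3   30. ] [442.2 -90.6  30. ]
rim s [568.7 -53.2  30. ] [ 630.6 -236.9   30. ] [ 511.2 -278.2   30. ] [446.8 -94.4  30. ]
bar tri [553.6 -78.5  57.8] [ 469.4 -105.9   52.3]
bar z62 [552.5 -79.3  62. ] [ 469.  -104.8   62. ]
sash tri [588.6 140.5 189.5] [402.4 105.3 186.3]
guide end [535.5 316.4  40. ] [378.2 284.1  40. ]
flare [610.   16.6  40. ] [429. -19.  40.]
sill s z0 [429.8 -18.3   0. ] [603.9  19.9   0. ]
stopblock [531.6 279.5  50. ] [396.1 257.1  40. ]
```

Request:
{"op": "move_arm", "data": {
  "moves": [0,0,-0.06,-0.1,0,0,-0.06,-0.1,0,0,-0.06,-0.1,0,0,-0.06,-0.1,0,0,-0.06,-0.1,-0.005,-0.33,0,0,-0.005,-0.33,0,0,-0.005,-0.33,0,0,-0.005,-0.33,0,0,-0.005,-0.33,0,0],
  "claw": 50
}}

```text
t: 1.35
eef_pos: [357.3, 328.5, 259.5]
tcp_rot: [-3.142, -0.0, -2.807]
ft_force: [1.2, 0.2, 0.5]
opening: 0.529
grip_force: 0.0
```

Request:
{"op": "move_arm", "data": {
  "moves": [-0.005,-0.33,0,0,-0.005,-0.33,0,0,-0.005,-0.33,0,0,-0.005,-0.33,0,0,-0.005,-0.33,0,0,-0.005,-0.33,0,0,-0.005,-0.33,0,0,-0.005,-0.33,0,0,-0.005,-0.33,0.3,0,0,0,0.3,0]
}}

```text
t: 2.6
eef_pos: [509.5, -88.1, 171.4]
tcp_rot: [-3.141, 0.001, -2.81]
ft_force: [-0.4, 1.3, -0.6]
opening: 0.525
grip_force: 0.0
```

```bash
python3 - <<'E'
from cell import monitor, viewer
import cv2,numpy as np
i=viewer.camera_info("wrist");im=viewer.read_camera("wrist")
np.savez("w1.npz",K=i["K"],T=i["camera_from_world"])
cv2.imwrite("pics/w1.png",im[:,:,::-1]);s=monitor.state();print(s["eef_pos"],s["tcp_rot"],i)
E
```

```text
[506.51593331 -86.28700369 166.11285353] [ 3.13727103 -0.00580397 -2.80953026] {'K': array([[371.64829954,   0.        , 315.11218672],
       [  0.        , 371.64829954, 242.02027672],
       [  0.        ,   0.        ,   1.        ]]), 'camera_from_world': array([[-3.26728165e-01,  9.45118041e-01,  7.70760368e-04,
         2.47586333e+02],
       [ 9.15463988e-01,  3.16273839e-01,  2.48790164e-01,
        -4.56250870e+02],
       [ 2.34892301e-01,  8.19923573e-02, -9.68557102e-01,
         2.34512243e+02],
       [ 0.00000000e+00,  0.00000000e+00,  0.00000000e+00,
         1.00000000e+00]])}
```

View pics/w1.png

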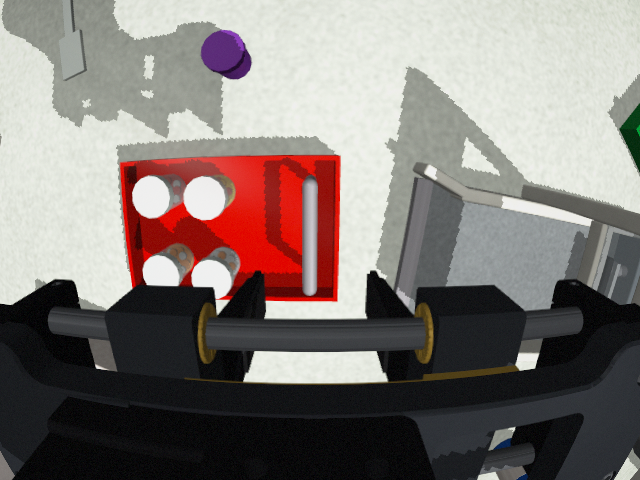

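The wrist view shows the red tray with bar ends at (310,180) and (309,293), nose rim corners (339,156), (337,300), and the sill's front edge (417,178)–(398,290).

```bash
cat >> h.py <<'E'
def wz(f,p,z):
    d=np.load(f);K,T=d["K"],d["T"];u=(np.array(p)-K[:2,2])/K[0,0];r=np.hypot(*u);v=np.r_[u/r*np.sin(r),np.cos(r)]
    R=T[:3,:3];o=-R.T@T[:3,3];w=R.T@v;return o+w*(z-o[2])/w[2]
E
python3 - <<'E'
from h import *
np.set_printoptions(precision=1,suppress=True)
w=lambda p,z:print(p,z,wz("w1.npz",p,z))
w((310,180),60);w((309,293),60)
for p in[(339,156),(337,300),(121,163)]:w(p,30)
w((417,178),13);w((398,290),13)
E
```

```text
(310, 180) 60 [ 467.1 -104.6   60. ]
(309, 293) 60 [553.6 -75.9  60. ]
(339, 156) 30 [442.7 -88.   30. ]
(337, 300) 30 [563.6 -46.1  30. ]
(121, 163) 30 [ 506.3 -274.1   30. ]
(417, 178) 13 [436.6 -13.8  13. ]
(398, 290) 13 [541.9   9.8  13. ]
```

Request:
{"op": "move_arm", "data": {
  "moves": [-0.015,-0.038,0.15,0.007,0,0,0.15,0,0,0,0.15,0,0,0,0.15,0,0,0,0.15,0,0,0,0.06,0,0,0,0.05,0,0,0,0,0,0,0,0,0]
}}

```text
t: 3.78
eef_pos: [512.9, -90.2, 44.2]
tcp_rot: [-3.141, 0.001, -2.818]
ft_force: [-0.2, -0.0, -0.1]
opening: 0.526
grip_force: 0.0
```

Request:
{"op": "move_arm", "data": {
  "moves": [0,0,0.035,0,0,0,0,0,0,0,0,0]
}}

```text
t: 4.15
eef_pos: [512.7, -90.1, 38.3]
tcp_rot: [3.141, 0.0, -2.818]
ft_force: [-1.2, 0.3, 0.1]
opening: 0.526
grip_force: 0.0
```

Request:
{"op": "move_arm", "data": {
  "moves": [0,0,0,0,0,0,0,0,0,0,0,0,0,0,0,0,0,0,0,0],
  "claw": 0
}}

```text
t: 4.78
eef_pos: [512.8, -90.2, 38.4]
tcp_rot: [-3.141, 0.0, -2.818]
ft_force: [0.1, -1.3, 0.3]
opening: 0.118
grip_force: 30.0
```

Request:
{"op": "move_arm", "data": {
  "moves": [0,0,-0.02,0,0,0,-0.02,0,0,0,-0.02,0,0,0,-0.02,0,0,0,-0.02,0,0,0,-0.02,0,0,0,0,0,0,0,0,0]
}}

```text
t: 5.78
eef_pos: [512.6, -90.0, 56.4]
tcp_rot: [3.141, 0.0, -2.818]
ft_force: [-0.1, 0.8, -1.9]
opening: 0.121
grip_force: 30.0
```

Request:
{"op": "move_arm", "data": {
  "moves": [-0.019,0,0,0.01,-0.019,0,0,0.01,-0.019,0,0,0.01,-0.019,0,0,0.01,-0.019,0,0,0.01,-0.019,0,0,0.01,-0.019,0,0,0.01,-0.019,0,0,0.01,0,0,0,0,0,0,0,0]
}}

```text
t: 7.02
eef_pos: [534.6, -84.1, 56.3]
tcp_rot: [3.142, 0.0, -2.943]
ft_force: [-0.1, -0.3, -3.2]
opening: 0.114
grip_force: 30.0
```

```bash
python3 - <<'E'
from cell import monitor, viewer
import cv2,numpy as np
i=viewer.camera_info("wrist");im=viewer.read_camera("wrist")
np.savez("w2.npz",K=i["K"],T=i["camera_from_world"])
t=viewer.read_camera("scene")[150:350,205:440]
a=cv2.resize(im[100:320,80:],None,fx=1.4,fy=1.4);b=cv2.resize(t,None,fx=1.4,fy=1.4)
o=np.zeros((600,800,3),np.uint8);o[:308,:784]=a;o[310:590,:329]=b
cv2.imwrite("pics/w2.png",o[:,:,::-1]);s=monitor.state();print(s["eef_pos"],s["tcp_rot"],s["ft_force"])
E
```

```text
[534.6266835  -84.04000592  56.35658635] [ 3.14153469e+00  1.38909863e-04 -2.94353048e+00] [ 0.44396334  0.28912551 -3.90314542]
```

View pics/w2.png

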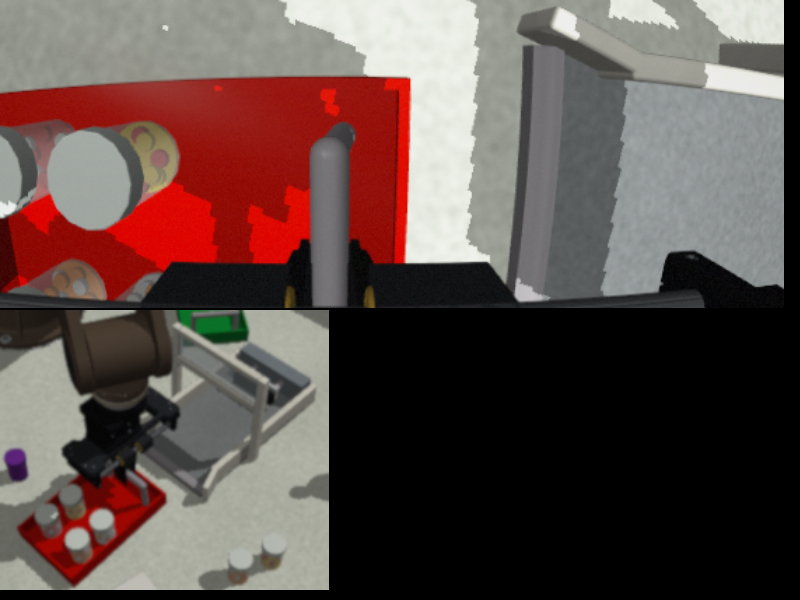

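The view shows the tray nose raised with the jars upright, the near nose rim corner at crop (410,77), sill front top edge (534,47)–(516,290), and the near guide's inner top edge from (633,75) to (784,100).

```bash
python3 - <<'E'
from h import *
np.set_printoptions(precision=1,suppress=True)
w=lambda x,y,z:print((x,y),z,wz("w2.npz",(80+x/1.4,100+y/1.4),z))
w(534,47,13);w(516,290,13);w(525,47,0);w(508,290,0)
w(410,77,49);w(0,92,33)
w(633,62,40);w(784,88,40);w(633,76,40);w(784,99,40)
E
```

```text
(534, 47) 13 [437.2 -12.8  13. ]
(516, 290) 13 [545.5   9.5  13. ]
(525, 47) 0 [436.6 -12.    0. ]
(508, 290) 0 [551.   11.7   0. ]
(410, 77) 49 [463.4 -68.4  49. ]
(0, 92) 33 [ 496.4 -231.9   33. ]
(633, 62) 40 [433.9  21.   40. ]
(784, 88) 40 [415.9 116.7  40. ]
(633, 76) 40 [439.4  22.3  40. ]
(784, 99) 40 [421.  118.3  40. ]
```

Request:
{"op": "move_arm", "data": {
  "moves": [0,0.01,0,0,0,0.02,0,0,0,0.027,0,0,0,0.027,0,0,0,0.027,0,0,0,0.027,0,0,0,0.027,0,0,0,0.027,0,0,0,0.027,0,0,0,0.027,0,0]
}}

```text
t: 8.38
eef_pos: [527.3, -47.6, 56.3]
tcp_rot: [3.142, 0.0, -2.944]
ft_force: [-0.3, 0.2, -4.1]
opening: 0.117
grip_force: 30.0
```

Request:
{"op": "move_arm", "data": {
  "moves": [0,0.027,0,0,0,0.027,0,0,0,0.027,0,0,0,0.027,0,0,0,0.027,0,0,0,0.027,0,0,0,0.027,0,0,0,0.027,0,0,0,0.027,0,0,0,0.027,0,0]
}}

```text
t: 9.62
eef_pos: [519.4, -7.9, 56.4]
tcp_rot: [3.142, 0.0, -2.944]
ft_force: [-0.5, -0.1, -3.7]
opening: 0.115
grip_force: 30.0
```

Request:
{"op": "move_arm", "data": {
  "moves": [0,0.027,0,0,0,0.027,0,0,0,0.027,0,0,0,0.027,0,0,0,0.027,0,0,0,0.027,0,0,0,0.02,0,0,0,0,0,0]
}}

```text
t: 10.62
eef_pos: [514.0, 18.9, 56.4]
tcp_rot: [3.141, -0.0, -2.944]
ft_force: [-0.7, 0.9, -2.1]
opening: 0.115
grip_force: 30.0
```

Request:
{"op": "move_arm", "data": {
  "moves": [0,0,0.009,0,0,0,0.009,0,0,0,0.009,0,0,0,0,0,0,0,0,0]
}}

```text
t: 11.25
eef_pos: [514.1, 18.7, 53.4]
tcp_rot: [-3.141, 0.001, -2.944]
ft_force: [-5.0, 2.1, 15.0]
opening: 0.116
grip_force: 30.0
```

Request:
{"op": "move_arm", "data": {
  "moves": [0,0,0,0,0,0,0,0,0,0,0,0,0,0,0,0],
  "claw": 40
}}

```text
t: 11.75
eef_pos: [514.1, 18.6, 52.2]
tcp_rot: [3.142, -0.0, -2.944]
ft_force: [-0.8, 0.1, -0.4]
opening: 0.414
grip_force: 0.0
```

Request:
{"op": "move_arm", "data": {
  "moves": [0,0,-0.1,0,0,0,-0.15,0,0,-0.2,-0.1,0,0,-0.2,-0.1,0,0,-0.2,-0.1,0,0,-0.2,0,0,0,-0.2,0,0,0,-0.2,0,0,0,-0.24,0,0,0,0,0,0]
}}

```text
t: 13.0
eef_pos: [556.8, -195.1, 135.6]
tcp_rot: [-3.141, 0.001, -2.946]
ft_force: [-0.2, -0.2, -0.5]
opening: 0.415
grip_force: 0.0
```

Request:
{"op": "move_arm", "data": {
  "moves": [0,0,0,0.111,0,0,0,0.111,0,0,0,0.111,0,0,0,0.111,0,0,0,0.111,0,0,0,0.111,0,0,0,0.111,0,0,0,0.111,0,0,0,0.111,0,0,0,0],
  "claw": 60
}}

```text
t: 14.25
eef_pos: [556.4, -192.4, 135.4]
tcp_rot: [3.141, -0.0, 1.772]
ft_force: [-0.6, -0.3, -0.6]
opening: 0.63
grip_force: 0.0
```

```bash
python3 - <<'E'
from cell import monitor, viewer
import cv2,numpy as np
i=viewer.camera_info("wrist");im=viewer.read_camera("wrist")
np.savez("w3.npz",K=i["K"],T=i["camera_from_world"])
t=viewer.read_camera("scene")[150:350,205:440]
b=cv2.resize(t,None,fx=1.4,fy=1.4)
o=np.zeros((600,800,3),np.uint8);o[:320,:640]=im[:320];o[320:,:329]=b
cv2.imwrite("pics/w3.png",o[:,:,::-1]);s=monitor.state();print(s["eef_pos"],s["tcp_rot"],s["ft_force"])
E
```

```text
[ 556.45347099 -192.68812885  135.20699631] [3.14135469e+00 3.68043867e-05 1.77473994e+00] [ 0.29522615 -0.75495    -0.20506788]
```

View pics/w3.png

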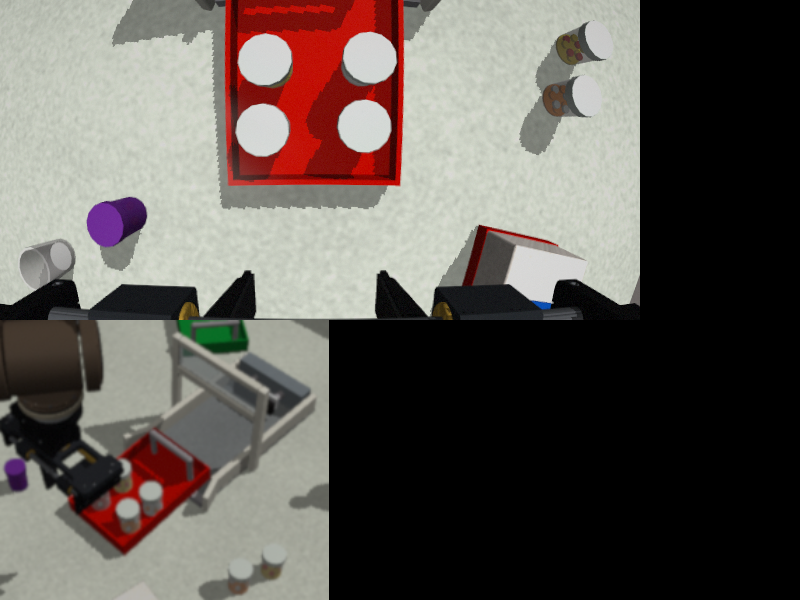

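The tray's tail rim runs from (230,185) to (400,184) with four jars upright and the nose on the sill; the glove box edge is at (475,230), to the right of the fingers.

```bash
python3 - <<'E'
from h import *
np.set_printoptions(precision=1,suppress=True)
ex=np.array([-.194,.981]);ey=np.array([-.981,-.194]);O=np.array([517,3.4])
def b(n,P):d=P[:2]-O;print(n,P,d@ex,d@ey)
b("tailL",wz("w3.npz",(228,186),30));b("tailR",wz("w3.npz",(401,185),30))
b("box bottom",wz("w3.npz",(463,298),0));b("box red",wz("w3.npz",(478,226),0))
b("tcp",np.array([556.4,-192.6]))
E
```

```text
tailL [ 483.3 -161.6   30. ] -155.3258859418755 65.05412340551621
tailR [ 610.7 -134.7   30. ] -153.63457920009554 -65.1435315058726
box bottom [ 704.8 -223.6    0. ] -259.1531016971564 -140.1418205400388
box red [ 697.6 -154.7    0. ] -190.1161729615289 -146.4942752541394
tcp [ 556.4 -192.6] -199.9196 -0.6273999999999729
```

Request:
{"op": "move_arm", "data": {
  "moves": [0,0,0.15,0.005,0,0,0.15,0,0,0,0.15,0,0,0,0.15,0,0,0,0.1,0,0,0,0.06,0,0,0,0,0,0,0,0,0]
}}

```text
t: 15.35
eef_pos: [556.8, -193.3, 21.4]
tcp_rot: [3.141, 0.0, 1.763]
ft_force: [0.7, 0.3, 0.3]
opening: 0.629
grip_force: 0.0
```

Request:
{"op": "move_arm", "data": {
  "moves": [0.03,0,0,0,0.03,0,0,0,0.03,0,0,0,0.03,0,0,0,0.015,0,0,0,0.015,0,0,0,0.015,0,0,0,0.015,0,0,0,0.015,0,0,0,0.015,0,0,0]
}}

```text
t: 16.6
eef_pos: [550.5, -162.1, 20.8]
tcp_rot: [3.141, -0.0, 1.762]
ft_force: [-0.2, 0.4, 0.5]
opening: 0.631
grip_force: 0.0
```

Request:
{"op": "move_arm", "data": {
  "moves": [0.02,0,0,0,0.02,0,0,0,0.02,0,0,0,0.02,0,0,0,0.02,0,0,0,0.02,0,0,0,0.02,0,0,0,0.02,0,0,0,0.02,0,0,0,0.02,0,0,0]
}}

```text
t: 17.85
eef_pos: [544.8, -132.6, 20.8]
tcp_rot: [3.142, -0.0, 1.763]
ft_force: [0.9, -2.9, -0.4]
opening: 0.629
grip_force: 1.6
```

Request:
{"op": "move_arm", "data": {
  "moves": [0.02,0,0,0,0.02,0,0,0,0.02,0,0,0,0.02,0,0,0,0.02,0,0,0,0.02,0,0,0,0.02,0,0,0,0.02,0,0,0,0.02,0,0,0,0.02,0,0,0]
}}

```text
t: 19.1
eef_pos: [539.1, -103.2, 20.8]
tcp_rot: [3.141, 0.0, 1.762]
ft_force: [0.3, -4.4, 0.6]
opening: 0.631
grip_force: 2.0
```

Request:
{"op": "move_arm", "data": {
  "moves": [0.016,0,0,0,0.016,0,0,0,0.016,0,0,0,0.016,0,0,0,0.016,0,0,0,0.016,0,0,0,0.016,0,0,0,0.016,0,0,0,0.016,0,0,0,0.016,0,0,0]
}}

```text
t: 20.35
eef_pos: [534.7, -79.8, 20.9]
tcp_rot: [3.141, 0.0, 1.763]
ft_force: [1.8, -5.3, 2.8]
opening: 0.629
grip_force: 3.1
```

Request:
{"op": "move_arm", "data": {
  "moves": [0.016,0,0,0,0.016,0,0,0,0.016,0,0,0,0.016,0,0,0,0.016,0,0,0,0.016,0,0,0,0.016,0,0,0,0.016,0,0,0,0.016,0,0,0,0.016,0,0,0]
}}

```text
t: 21.6
eef_pos: [531.1, -57.1, 21.6]
tcp_rot: [3.139, 0.002, 1.763]
ft_force: [2.4, -12.5, 8.8]
opening: 0.63
grip_force: 6.3
```

```bash
python3 - <<'E'
from cell import monitor, viewer
import cv2,numpy as np
i=viewer.camera_info("wrist");im=viewer.read_camera("wrist")
np.savez("w4.npz",K=i["K"],T=i["camera_from_world"])
t=viewer.read_camera("scene")[150:350,205:440]
b=cv2.resize(t,None,fx=1.4,fy=1.4)
o=np.zeros((600,800,3),np.uint8);o[:320,:640]=im[:320];o[320:,:329]=b
cv2.imwrite("pics/w4.png",o[:,:,::-1]);s=monitor.state();print(s["eef_pos"],s["tcp_rot"],s["ft_force"])
E
```

```text
[530.43098006 -56.40344781  21.28807518] [3.14028616e+00 5.99162086e-04 1.76234376e+00] [ 0.43943    -0.16607475  0.41713383]
```

View pics/w4.png

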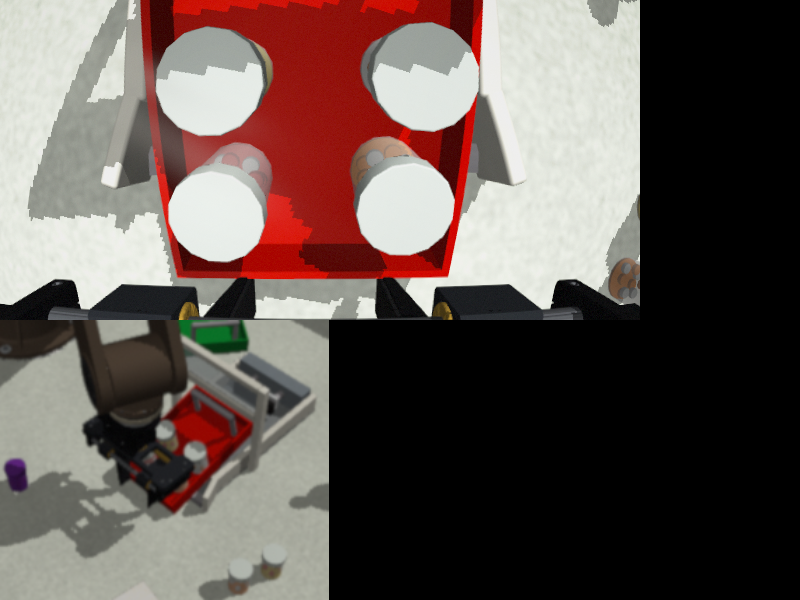

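The tray is between the guides with all four jars upright; tail rim (178,275)–(450,275).

```bash
python3 - <<'E'
from h import *
from cell import monitor
np.set_printoptions(precision=1,suppress=True)
ex=np.array([-.194,.981]);ey=np.array([-.981,-.194]);O=np.array([517,3.4])
for z in(30,38,48):
    a,c=wz("w4.npz",(178,276),z),wz("w4.npz",(448,276),z);print(z,np.linalg.norm(a-c),(a[:2]-O)@ex,(a[:2]-O)@ey,(c[:2]-O)@ey)
print(monitor.state()["ft_force"])
E
```

```text
30 129.58169404081676 -48.508145501191436 63.58268582051064 -65.99836704615174
38 123.12800317088104 -45.63630061119862 60.32179017246413 -62.8056037573208
48 115.0608895834614 -42.04649449870762 56.24567061240593 -58.814649646282206
[ 0.4 -0.2  0.4]
```

```bash
python3 - <<'E'
from h import *
from cell import monitor,viewer
import cv2
i=viewer.camera_info("wrist");im=viewer.read_camera("wrist").astype(int)
np.savez("w5.npz",K=i["K"],T=i["camera_from_world"])
cv2.imwrite("pics/w5.png",im[:,:,::-1])
old=cv2.imread("pics/w4.png")[:320,:640,::-1].astype(int)
for q in (old,im[:320]):
    m=(q[:,:,0]>90)&(q[:,:,1]<60)&(q[:,:,2]<60)
    for r in range(240,300,4):
        c=np.where(m[r])[0]
        if len(c)>20:print(r,c.min(),c.max(),len(c),end=' | ')
    print()
print(monitor.state()["ft_force"],monitor.state()["eef_pos"])
E
```

```text
240 170 454 121 | 244 171 453 77 | 248 171 453 69 | 252 172 452 70 | 256 173 451 114 | 260 174 450 123 | 264 175 449 136 | 268 176 448 150 | 272 177 448 272 | 276 178 439 262 | 
240 168 458 150 | 244 169 458 173 | 248 170 457 157 | 252 170 456 114 | 256 171 455 121 | 260 172 455 132 | 264 172 454 152 | 268 173 453 181 | 272 174 452 279 | 276 174 452 279 | 
[-0.24450237  0.36725892 -0.15427506] [529.79224485 -56.00656628  20.94116742][ WARN:0@0.389] global loadsave.cpp:1063 imwrite_ Unsupported depth image for selected encoder is fallbacked to CV_8U.
```

Request:
{"op": "move_arm", "data": {
  "moves": [0,0,0,0,0,0,0,0,0,0,0,0]
}}

```text
t: 22.12
eef_pos: [529.8, -56.0, 20.6]
tcp_rot: [-3.141, -0.0, 1.763]
ft_force: [0.8, 0.3, 0.9]
opening: 0.633
grip_force: 0.0
```

```bash
cat > look.py <<'E'
from h import *
from cell import monitor,viewer
import cv2,sys
n=sys.argv[1]
i=viewer.camera_info("wrist");im=viewer.read_camera("wrist")
np.savez(n+".npz",K=i["K"],T=i["camera_from_world"])
t=viewer.read_camera("scene")[170:330,260:420]
o=np.zeros((600,800,3),np.uint8);o[:280,:640]=im[:280];o[280:,:320]=cv2.resize(t,(320,320),interpolation=cv2.INTER_CUBIC)
cv2.imwrite(f"pics/{n}.png",o[:,:,::-1])
q=im.astype(int);m=(q[:,:,0]>90)&(q[:,:,1]<60)&(q[:,:,2]<60)
rows=[r for r in range(100,320) if m[r].sum()>150];r=rows[-1]-2;c=np.where(m[r])[0]
ex=np.array([-.194,.981]);ey=np.array([-.981,-.194]);O=np.array([517,3.4])
print("row",r,c.min(),c.max())
for z in(30,34,38,42,46):
    a,b=wz(n+".npz",(c.min(),r),z),wz(n+".npz",(c.max()+1,r),z);print(z,np.linalg.norm(a-b).round(1),((a+b)[:2]/2-O)@ex,((a+b)[:2]/2-O)@ey)
s=monitor.state();d=s["eef_pos"][:2]-O;print(s["ft_force"],s["eef_pos"],d@ex,d@ey)
E
python3 look.py w6
```

```text
row 273 167 461
30 141.7 -45.72192572643717 -0.8167537332125423
34 138.1 -44.32631397829133 -0.8292272426144843
38 134.6 -42.93070223014549 -0.8417007520164245
42 131.1 -41.53509048199963 -0.8541742614183693
46 127.5 -40.139478733853814 -0.8666477708204232
[ 1.19312791  0.19951419 -0.09660547] [529.84424541 -56.11100818  20.68781216] -60.87208263405859 -1.055069162757801
```

View pics/w6.png

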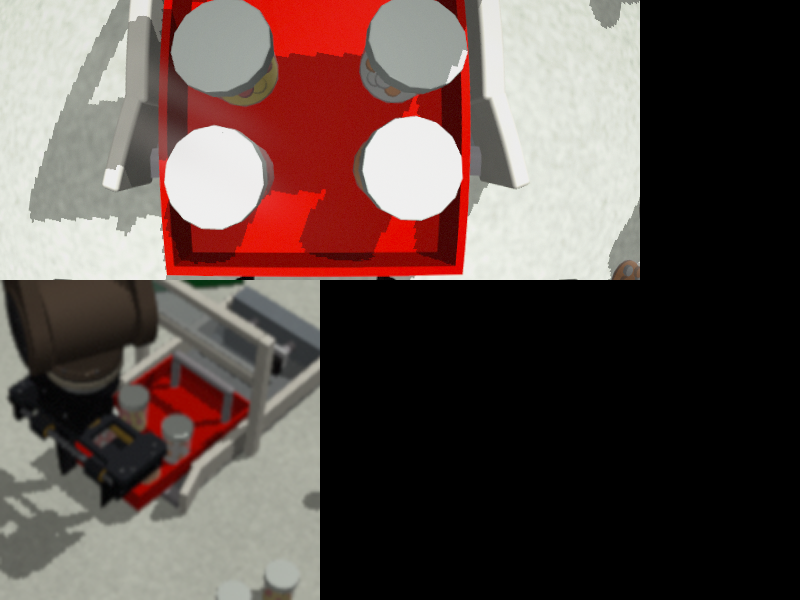

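The tray has tipped nose-down into the bay: the tail rim at (167,273)–(461,273) is about 44 mm high, all four jars are upright, and the scene view shows the handle near the sash.

Request:
{"op": "move_arm", "data": {
  "moves": [0.018,0,0,0,0.018,0,0,0,0.018,0,0,0,0.018,0,0,0,0.018,0,0,0,0.018,0,0,0,0.018,0,0,0,0.018,0,0,0,0.018,0,0,0,0.018,0,0,0]
}}

```text
t: 23.48
eef_pos: [524.8, -29.6, 20.8]
tcp_rot: [3.142, -0.0, 1.762]
ft_force: [1.3, -2.0, -2.2]
opening: 0.631
grip_force: 0.9
```

Request:
{"op": "move_arm", "data": {
  "moves": [0.018,0,0,0,0.018,0,0,0,0.018,0,0,0,0.018,0,0,0,0.018,0,0,0,0.018,0,0,0,0.018,0,0,0,0.018,0,0,0,0.018,0,0,0,0.018,0,0,0]
}}

```text
t: 24.72
eef_pos: [519.6, -3.0, 20.8]
tcp_rot: [3.142, -0.0, 1.762]
ft_force: [0.3, -2.5, -1.0]
opening: 0.63
grip_force: 0.9
```

Request:
{"op": "move_arm", "data": {
  "moves": [0.01,0,0,0,0.01,0,0,0,0.01,0,0,0,0.01,0,0,0,0.01,0,0,0,0.01,0,0,0,0.01,0,0,0,0.01,0,0,0]
}}

```text
t: 25.72
eef_pos: [517.4, 8.6, 20.8]
tcp_rot: [3.141, -0.0, 1.762]
ft_force: [0.4, -2.3, -0.8]
opening: 0.635
grip_force: 1.2
```

Request:
{"op": "move_arm", "data": {
  "moves": [0.007,0,0,0,0.007,0,0,0,0.007,0,0,0,0.007,0,0,0]
}}

```text
t: 26.22
eef_pos: [516.6, 12.7, 20.8]
tcp_rot: [3.141, -0.0, 1.762]
ft_force: [-0.3, -2.5, -0.0]
opening: 0.632
grip_force: 1.3
```

Request:
{"op": "move_arm", "data": {
  "moves": [0.007,0,0,0,0.007,0,0,0,0.007,0,0,0]
}}

```text
t: 26.6
eef_pos: [516.0, 15.8, 20.8]
tcp_rot: [3.141, -0.0, 1.762]
ft_force: [0.2, -2.2, 0.0]
opening: 0.63
grip_force: 1.4
```

Request:
{"op": "move_arm", "data": {
  "moves": [0.007,0,0,0,0.007,0,0,0,0.007,0,0,0]
}}

```text
t: 26.98
eef_pos: [515.8, 18.4, 20.9]
tcp_rot: [3.141, 0.001, 1.763]
ft_force: [2.8, -9.4, -1.0]
opening: 0.63
grip_force: 4.9
```

Request:
{"op": "move_arm", "data": {
  "moves": [0.007,0,0,0,0.007,0,0,0]
}}

```text
t: 27.22
eef_pos: [515.8, 20.0, 20.9]
tcp_rot: [3.14, 0.001, 1.763]
ft_force: [3.4, -14.1, -1.8]
opening: 0.63
grip_force: 7.5
```

Request:
{"op": "move_arm", "data": {
  "moves": [0,0,0,0,0,0,0,0,0,0,0,0,0,0,0,0]
}}

```text
t: 27.72
eef_pos: [515.8, 20.0, 20.9]
tcp_rot: [3.14, 0.001, 1.763]
ft_force: [2.6, -11.6, -2.4]
opening: 0.63
grip_force: 6.2
```

```bash
python3 look.py w7
```

```text
row 280 174 454
30 135.3 28.06440975446885 -1.87272382491164
34 131.9 29.554902717039244 -1.8753289011322354
38 128.6 31.045395679609587 -1.8779339773530528
42 125.2 32.535888642179984 -1.8805390535736481
46 121.8 34.02638160475032 -1.883144129794465
[  3.18042434 -12.44331668  -1.89046664] [515.77394131  20.06116116  20.87316096] 16.582454485310272 -2.0295016902005916
```

View pics/w7.png

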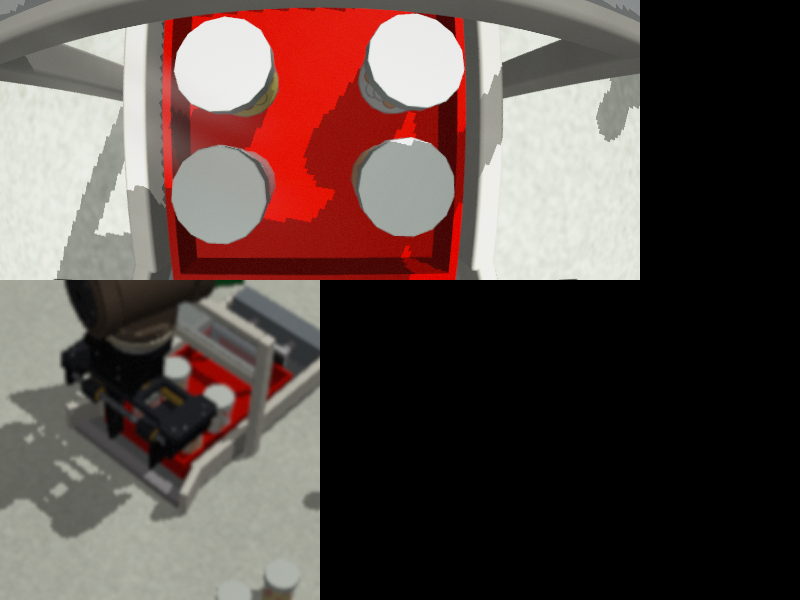

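The tray lies level behind the sill (tail rim at (174,280)–(454,280), about 37 mm high, near x = 30), with four jars upright and pressed at about 12 N. Now I'll back off gently.

Request:
{"op": "move_arm", "data": {
  "moves": [-0.007,0,0,0,-0.01,0,0,0,-0.02,0,0,0,-0.05,0,0,0,-0.1,0,0,0,0,0,-0.15,0,0,0,-0.25,0,0,0,-0.3,0,0,0,0,0,0,0,0,0]
}}

```text
t: 29.08
eef_pos: [520.1, -7.1, 125.3]
tcp_rot: [-3.141, -0.0, 1.762]
ft_force: [-0.0, 0.1, -0.7]
opening: 0.629
grip_force: 0.0
```

```bash
python3 look.py w8; python3 - <<'E'
import sys;sys.argv=['',''] 
from h import *
import cv2
im=cv2.imread("pics/w8.png")[:,:,::-1].astype(int)
m=(im[:280,:640,0]>90)&(im[:280,:640,1]<60)&(im[:280,:640,2]<60)
print([(r,np.where(m[r])[0].min(),np.where(m[r])[0].max()) for r in range(0,280,12) if m[r].sum()>20])
E
```

```text
row 194 225 407
30 133.4 29.17030864848533 -2.2111697481745027
34 131.4 29.63619664259236 -2.1973836629361236
38 129.4 30.102084636699377 -2.183597577697858
42 127.4 30.56797263080639 -2.1698114924595924
46 125.4 31.033860624913423 -2.1560254072212133
[-0.12901396  0.55303755 -0.66522718] [519.78999913  -6.85186218 124.65563488] -10.598336625290502 -0.7481278802889672
[(0, np.int64(230), np.int64(392)), (36, np.int64(255), np.int64(392)), (48, np.int64(222), np.int64(408)), (60, np.int64(222), np.int64(408)), (72, np.int64(222), np.int64(408)), (84, np.int64(222), np.int64(408)), (96, np.int64(222), np.int64(408)), (108, np.int64(223), np.int64(409)), (120, np.int64(223), np.int64(408)), (132, np.int64(223), np.int64(408)), (144, np.int64(223), np.int64(408)), (156, np.int64(223), np.int64(408)), (168, np.int64(224), np.int64(408)), (180, np.int64(224), np.int64(407)), (192, np.int64(225), np.int64(407))]
```

Tail rests at about x = 30, rim about 37 mm high, so the tray is in, level and free of the gripper. Handing in.

```bash
python3 -c "
from cell import order
print(order.job_done())"
```

```text
the job is handed in; nothing more can be done
None
```

The job is handed in: the red tray lies level behind the sill, pressed against the stop at about 12 N before I backed off, with all four jars upright in the last picture I viewed (just before backing off), and the gripper clear.

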